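# Hold a board in reset through the test fixture's access hole

### The job

Slide the tray with the circuit board fully home into the test fixture, then take the slim steel stylus from the tool stand, reach its tip down through the access hole in the fixture's clear plate and hold the board's reset button fully down, without forcing it, so that the reset current can be read on the meters. Finish while still holding: the gripper keeps hold of the stylus and keeps the button pressed. Leave the screwdrivers, instruments, and everything else on the bench where they are.

Things in the scene. Friction and masses are not known exactly. Their poses are not given: they have to be found in the camera images.
- fixture: Drawer-type test fixture, fixed: black base 200 (x) x 170 (y) x 55 mm high. Over it, on 4 posts, a clear plate 8 mm thick, top at 110 mm, spans x -40 to 100, y -85 to 85 mm; thumb nuts at its corners reach 119 mm, a black block with brass probes at x = 80 mm reaches 126 mm. Origin under the base's centre, x = the way the tray slides IN, z up.
- tray (a joint): How far the aluminium tray (200 x 120 mm, top face 68 mm above the bench, carrying the green circuit board) is pulled out of the fixture, m: 0 = fully home at its stop, up to 0.085 = pulled out towards the fixture's -x. It slides level, with about 2 N of friction, and stays where it is left.
- tray_knob (a point): Centre of the black upright pull knob on the tray's outer end: a round knob 20 mm across and 34 mm tall, its top 118 mm and this point 100 mm above the bench. It moves with the tray; with the tray home it lies at x = -96, y = 0 mm in the fixture's frame, 56 mm outside the clear plate's edge.
- access_hole (a point): Centre of the upper rim of the access hole in the clear plate: a round vertical hole of 16 mm bore, edged by a steel ring 26 mm across that stands 3 mm proud of the plate. The point is 113 mm above the bench, at x = 18, y = 22 mm in the fixture's frame; the plate's underside is 11 mm below it.
- button_top (a point): Centre of the top of the reset button, a white round cap 12 mm across on a black 14 mm square housing on the circuit board. It moves with the tray and sinks with the button. Unpressed it is 88 mm above the bench. With the tray home it is centred under the access hole, 25 mm below the hole's upper rim.
- reset_cap: The reset button's white cap, 12 mm across; origin 6.5 mm below the centre of its top.
- reset_button (a joint): How far the reset button is pressed, m: 0 = up, 0.004 = fully down at its hard stop. It is sprung: it starts to move at about 1.2 N, is fully down at 4 N and springs up again when let go.
- stylus: Steel pushing stylus, loose, upright in one of the stand's holes: slim straight round steel handle 16 mm across, 60 mm tall, flat-topped with a small 11 mm boss 4 mm high; below it a 7 mm shaft 60 mm long with a white nylon tip. About 60 g. Origin on the axis at the handle's lower end (65 mm above the bench in the stand); z points up.
- stylus_grip (a point): The point to grip on the stylus's axis, 32 mm above the lower end of the handle (97 mm above the bench in the stand); 92 mm from the tip.
- stylus_tip (a point): The lower end of the stylus's shaft, on the axis, 60 mm below the lower end of the handle.
- stand: Tool stand, a fixed aluminium block 150 (x) x 55 (y) x 65 mm high, with three vertical holes, 10 mm across and 63 mm deep, in a row along its x axis at -45, 0 and +45 mm. Origin under its centre. The stylus and the two screwdrivers stand in the holes, any tool in any hole.
- driver_a: Screwdriver with a thick black fluted handle, 28 mm across and 85 mm tall, standing in the tool stand; origin at the lower end of its handle. To be left alone.
- driver_b: Screwdriver with a black fluted handle, 25 mm across and 74 mm tall, standing in the tool stand; origin at the lower end of its handle. To be left alone.
- meter_a: Blue hand-held multimeter 92 mm wide, about 200 mm high, leaning on its stand at the back of the bench; origin on the bench under its lower end.
- meter_b: Blue hand-held multimeter 88 mm wide, about 175 mm high, leaning on its stand at the back of the bench; origin on the bench under its lower end.
- supply: Black table power supply 150 x 100 x 64 mm with a knob on top; origin under its centre.
- spare_board: Spare green circuit board 90 x 70 mm, lying on the bench; up to 15 mm high; origin under its centre.
- tape: Roll of black tape 70 mm across, 19 mm high, lying flat; origin under its centre.
- bin: Grey open parts bin 120 x 90 x 50 mm; origin under its centre.
Mind the look-alikes: they are no part of the job. Of the things that look like the stylus, the smallest one is meant.

How it is judged (in metres and radians):
On the way, in this order (a step that is already met when the one before it is completed fails the run):
1. the tray is slid fully home (within 3 mm of its stop) (value of joint tray below 0.003 m), for 0.2 s.
2. with the tray home, the stylus's tip is reached through the access hole, below the clear plate (value of joint tray below 0.003 m and z of stylus_tip in the frame of access_hole below -0.013 m and horizontal distance between stylus_tip and access_hole below 0.008 m), for 0.1 s.
At the end, for the whole second after the job is handed in: Through the last second: tray within 3 mm of its stop; reset button at least 3 mm down (of 4) under the stylus (over 1.5 N); stylus tip in the access hole (within 8 mm of its axis, 20 mm or more below its rim); the fingers still grip the stylus (over 3 N) (value of joint tray below 0.003 m and value of joint reset_button above 0.003 m and z of stylus_tip in the frame of access_hole below -0.02 m and horizontal distance between stylus_tip and access_hole below 0.008 m and contact force between stylus and reset_cap above 1.5 N and contact force between the fingers and stylus above 3 N); the arm keeps its last pose, push and grip.
It fails at once if the reset button is forced: more than 30 N on its cap (contact force between anything else and reset_cap above 30 N).
It fails at once if a screwdriver, an instrument or another thing on the bench is shifted by more than 25 mm (distance of any of driver_a, driver_b, meter_a, meter_b, supply, spare_board, tape, bin from where it was at the start of the episode above 0.025 m).
It also fails if it takes over 48 s, if anything falls off the work surface, if the arm or the gripper's body presses on something with over 40 N, if the wrist force passes 120 N, or if a joint passes its speed limit or range.

### The arm

A 6-joint arm with a two-finger parallel gripper is mounted at the origin on the work surface. World frame = base frame: x ahead of the robot, y to its left, z up, the work surface at z = 0. Lengths are in mm, angles in rad, forces in N, time in s.
With the tool pointing down it reaches from about 425 to 950 mm from the base axis. Payload 14.7 kg.
Tool frame: the origin (TCP) lies at the very end of the fingers, on their centre line; the grasp point (between the pads) lies 19 mm behind it; z points along the fingers, y is the line along which they close (so a half turn about z gives the same grasp; the last joint's range is limited). The gripper opens to 85 mm and grips with 20 to 120 N. Pads are 22 mm wide; open, the fingers measure 114 mm over their backs; the gripper's body (76 mm by 85 mm) begins 54 mm behind the grasp point. The pads swing forward as they close: fully open they stand 13 mm farther back than shut.
Start: joints at [1.117, 0.48, 1.596, -0, 1.065, -0.047], TCP at [257.163, 596.958, 231.297] pointing down, gripper open.
Joint ranges: [-2.75, 2.75], [-0.82, 2.05], [0.23, 2.67], [-1.56, 4.7], [0.09, 2.69], [-2.92, 2.92]. Speed limits (rad/s): [1.89, 1.89, 2.39, 3.01, 3.01, 3.01].

### API

Orientations are given as a unit quaternion [w, x, y, z].
In Python, from bench import bot, eyes, order gives the robot as it stands. The module is installed in compiled form; this text tells all that it offers.
- The arm moves only by the tool step_arm, never from a script. Its argument "steps" is a list of rows, each a list of 5 numbers: the shift along the tool's x, y, z normalised to -1 to 1, where 1 is 120 mm, then the turn about the tool's z normalised to -1 to 1, where 1 is 60 degrees, then the opening, from 0 (shut) to 1 (fully open). A call has 1 to 10 rows; each row is the pose to reach, as a shift and turn from the pose commanded when the call began, along the tool's axes at that moment; what a row does not reach only later rows make up. A row lasts 1/12 s, in which the tool goes at most 41.7 mm and 7.16 degrees, less where a joint would pass 70% of its speed; a pose out of reach is approached as far as the arm can. A call with a number of a shift or a turn outside -1 to 1 is refused whole. A call with a gripper value outside its range is refused whole. The fingers move at their own pace and stop on an object; the grip force is fixed at half the most. Time passes only in rows, so rows that repeat a pose let the fingers close. It gives the time, the measured TCP pose, the force, the opening and the grip force at its end, in the units of the state.
- bot.get_obs(): the state, without advancing time (a new reading comes with each control period).
- eyes.capture(name): name is "scene" or "top"; returns a dict with "color" (384x512x3 uint8, red, green, blue), "K" (3x3 intrinsics, pixels), "world_from_camera" (4x4, takes a point from camera to world coordinates). Camera axes: x right, y up, looking along -z (the intrinsics and any distortion apply to the point x, -y, -z); pixel columns grow to the right and rows downward; lengths in mm; the calibration is good to about 2 mm. A picture is of the moment at which its call begins. There is no depth.
- order.finish_job(): hands the job in; it is judged then, once.
The state is a dict: "t": time; "qpos": joint angles; "qd": joint speeds; "tau": joint torques, N m; "ee_pos": TCP position; "eef_rot": TCP orientation; "ft_force": force on the tool from outside, world axes, zero at the start; "ft_torque": the same for the moment, N m; "gripper_width": opening from 0.0 (shut) to 1.0 (fully open); "grasp_force": force on a finger pad.
Only numpy, scipy, OpenCV 4.12 (cv2) and the standard library are available. Lean on these libraries where they do the work, as an engineer would, in place of code of your own. Each camera call takes 0.05 s, during which the arm holds its last target. There are 200 camera calls.

## Working session

There is one attempt and no reset: what is moved stays moved. The work goes in short steps, Python scripts to look and compute and a tool call to move; the robot and the scene stay as the last step left them, time stands still between calls to the robot, and variables do not carry over. Pictures are saved under pics/ and viewed, at most 10 in all, crops included, and the job is handed in when it is done.

Besides the shell and the picture viewer there is one more tool, called after "Emit:" as a command line: name --pt "numbers of a row" for each row, then --argument value for the rest. step_arm: Moves the arm, as the interface text tells. Scaled input: -1 to 1 covers 120 mm each way for a shift and 60 degrees each way for a turn. Its arguments: {"type":"object","properties":{"steps":{"type":"array"}},"required":["steps"]}

```bash
mkdir -p pics; cat > h.py <<'E'
from bench import bot, eyes, order
import numpy as np, cv2
def cap(n,f=None):
    d=eyes.capture(n)
    if f: cv2.imwrite(f,cv2.cvtColor(d["color"],cv2.COLOR_RGB2BGR))
    return d
def ray(d,u,v):
    K=np.array(d["K"]);M=np.array(d["world_from_camera"])
    x=np.linalg.solve(K,[u,v,1.]); r=M[:3,:3]@[x[0],-x[1],-1.]
    return M[:3,3],r/np.linalg.norm(r)
def onz(d,u,v,z):
    o,r=ray(d,u,v); return o+r*(z-o[2])/r[2]
def proj(d,p):
    M=np.array(d["world_from_camera"]);c=M[:3,:3].T@(np.array(p)-M[:3,3])
    q=np.array(d["K"])@[c[0],-c[1],-c[2]]; return q[:2]/q[2]
E
python3 - <<'E'
from h import *
for n in("scene","top"):
    d=cap(n,f"pics/{n}0.png"); print(n,d.keys(),np.round(d["K"],1),np.round(d["world_from_camera"],3))
o=bot.get_obs();print({k:np.round(v,3) for k,v in o.items()})
E
```

```text
scene dict_keys(['color', 'K', 'world_from_camera']) [[490.7   0.  253.3]
 [  0.  490.7 191.6]
 [  0.    0.    1. ]] [[ 6.690000e-01 -6.170000e-01  4.150000e-01  1.062506e+03]
 [ 7.430000e-01  5.630000e-01 -3.620000e-01 -4.256580e+02]
 [-1.000000e-02  5.500000e-01  8.350000e-01  1.087515e+03]
 [ 0.000000e+00  0.000000e+00  0.000000e+00  1.000000e+00]]
top dict_keys(['color', 'K', 'world_from_camera']) [[465.7   0.  251.8]
 [  0.  465.7 198.8]
 [  0.    0.    1. ]] [[-2.700000e-02  9.970000e-01 -6.500000e-02  4.831800e+02]
 [-9.990000e-01 -2.900000e-02 -2.700000e-02  1.315000e+00]
 [-2.900000e-02  6.400000e-02  9.980000e-01  1.332288e+03]
 [ 0.000000e+00  0.000000e+00  0.000000e+00  1.000000e+00]]
{'t': np.float64(0.1), 'qpos': array([ 1.117,  0.481,  1.597,  0.   ,  1.065, -0.047]), 'qd': array([-0.   ,  0.   , -0.002,  0.001,  0.   ,  0.001]), 'tau': array([ 0.0000e+00, -9.5227e+01, -4.3106e+01, -0.0000e+00,  5.0000e-03,
        0.0000e+00]), 'ee_pos': array([256.991, 596.647, 230.75 ]), 'eef_rot': array([-0.   ,  0.202,  0.979, -0.001]), 'ft_force': array([ 0.496, -0.439,  0.096]), 'ft_torque': array([-0.011, -0.025, -0.008]), 'grasp_force': np.float64(0.0), 'gripper_width': np.float64(0.998)}
```

View pics/scene0.png

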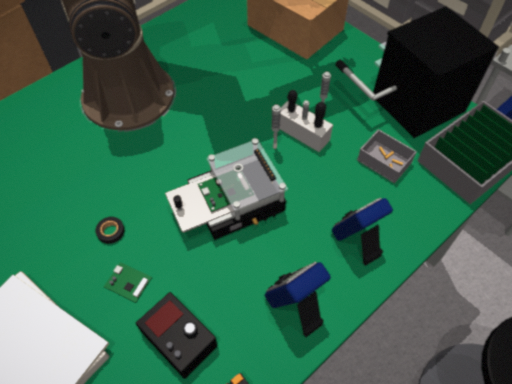

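View pics/top0.png

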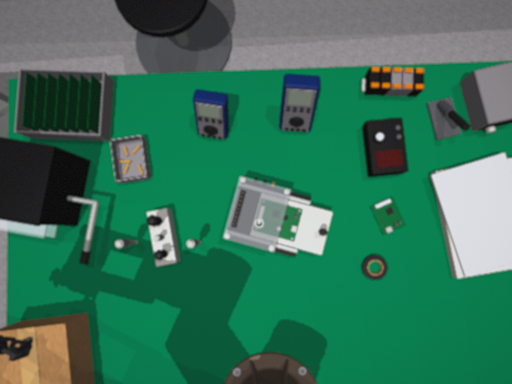

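```bash
python3 - <<'E'
from h import *
s=cap("scene");t=cap("top")
o=bot.get_obs();p=o["ee_pos"];print(proj(s,p),proj(t,p))
for d,n,b in((s,"s",(160,60,350,240)),(t,"t",(100,165,345,275))):
    x0,y0,x1,y1=b;c=cv2.cvtColor(d["color"],cv2.COLOR_RGB2BGR)[y0:y1,x0:x1]
    k=min(800/(x1-x0),600/(y1-y0));k=int(k*10)/10;print(n,b,k)
    cv2.imwrite(f"pics/{n}1.png",cv2.resize(c,None,fx=k,fy=k,interpolation=cv2.INTER_CUBIC))
E
```

```text
[332.62530086 -16.18892909] [ 15.84583695 331.68743947]
s (160, 60, 350, 240) 3.3
t (100, 165, 345, 275) 3.2
```

View pics/s1.png

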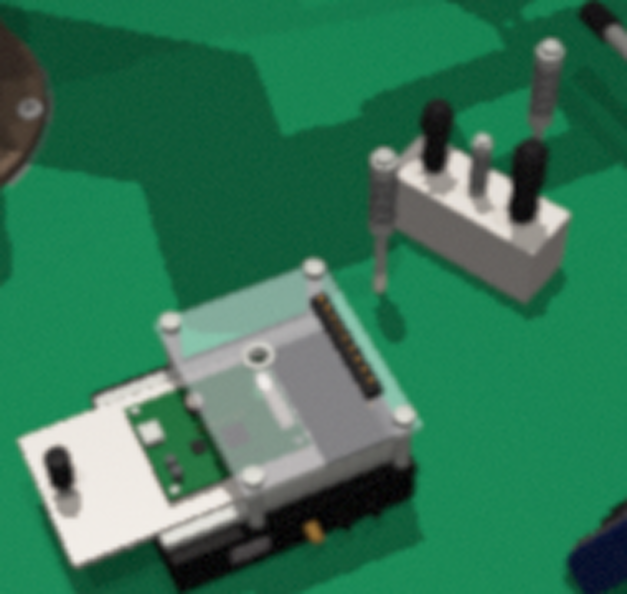

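View pics/t1.png

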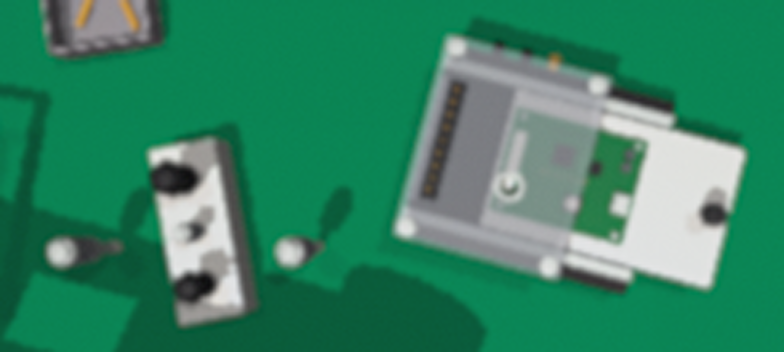

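```bash
cat >> h.py <<'E'
def T(x,y): return (100+(x+.5)/3.2-.5,165+(y+.5)/3.2-.5)
def S(x,y): return (160+(x+.5)/3.3-.5,60+(y+.5)/3.3-.5)
def tri(a,pa,b,pb):
    o1,r1=ray(a,*pa);o2,r2=ray(b,*pb)
    k=np.linalg.lstsq(np.stack([r1,-r2],1),o2-o1,rcond=None)[0]
    A=o1+k[0]*r1;B=o2+k[1]*r2
    return (A+B)/2,np.linalg.norm(A-B)
E
python3 - <<'E'
from h import *
np.set_printoptions(suppress=True,precision=1)
s=cap("scene");t=cap("top")
P=dict(ring=((509,186),(258,353)),knob=((713,213),(60,456)),nutA=((457,46),(404,414)),nutB=((599,84),(253,475)),nutC=((549,267),(171,322)),nutD=((406,228),(314,268)),sty=((185,232),(483,140)),dec1=((290,251),(384,156)),dec2=((62,251),(550,47)),drA=((175,178),(534,148)),drB=((192,287),(437,108)),dec1bot=((322,246),(380,290)))
Z=dict(ring=113,knob=118,nutA=119,nutB=119,nutC=119,nutD=119,sty=129)
for k,(a,b) in P.items():
    p,e=tri(t,T(*a),s,S(*b)); print(k,p,"gap %.1f"%e, *( [onz(t,*T(*a),Z[k])[:2],onz(s,*S(*b),Z[k])[:2]] if k in Z else []))
E
```

```text
ring [499.5  17.5 114.6] gap 0.7 [499.7  17.8] [498.3  17.9]
knob [ 473.1 -147.3  115.3] gap 0.4 [ 473.3 -146.8] [ 474.6 -148.2]
nutA [614.9  56.8 120.3] gap 0.5 [615.2  57. ] [614.2  57.2]
nutB [580.5 -57.9 120.3] gap 0.0 [580.6 -58. ] [579.9 -57.4]
nutC [433.2 -12.7 115.2] gap 0.4 [433.2 -12.9] [435.8 -14.2]
nutD [467.6 102.4 115.2] gap 0.6 [467.8 102.4] [469.7 100.1]
sty [470.2 281.2 131.1] gap 2.1 [469.5 280.9] [469.5 283.7]
dec1 [452.5 189.5 165.2] gap 1.2
dec2 [457.3 369.3 166.2] gap 0.9
drA [515.3 285.7 153.2] gap 7.7
drB [425.7 273.7 139.1] gap 0.6
dec1bot [453.  188.5   1.2] gap 2.2
```

```bash
python3 - <<'E'
from h import *
np.set_printoptions(suppress=True,precision=1)
s=cap("scene");t=cap("top")
print(tri(t,(85,262),s,(342,65)),tri(t,(95,204),s,(375,97)))
print(tri(t,(51,225),s,(391,42)),tri(t,(63,148),s,(493,45)))
def fwd(ax,ang): pass
E
```

```text
(array([411.1, 489.5,  91.3]), np.float64(9.658481062976346)) (array([564. , 457.5,  98.1]), np.float64(5.43170456212009))
(array([515. , 531.5, 212.1]), np.float64(24.01425060208078)) (array([725.2, 475.8, 354. ]), np.float64(135.3926688423059))
```

```bash
cat > go.py <<'E'
import sys
from h import *
from scipy.spatial.transform import Rotation as R
x,y,z,yaw=map(float,sys.argv[1:5])
o=bot.get_obs();w,a,b,c=o["eef_rot"];M=R.from_quat([a,b,c,w])
d=M.inv().apply(np.array([x,y,z])-o["ee_pos"])/120
X=M.as_matrix()[:,0];cur=np.degrees(np.arctan2(X[1],X[0]))
turn=-((yaw-cur+180)%360-180)
print("t %.2f pos"%o["t"],np.round(o["ee_pos"],1),"yaw %.1f"%cur,"M",np.round(M.as_matrix(),3).tolist())
print("shift",np.round(d,3),"max %.2f"%abs(d).max(),"turn",round(turn/60,3),"F",np.round(o["ft_force"],1))
E
python3 go.py 400 400 231 73.4
```

```text
t 0.40 pos [257.1 596.9 231.2] yaw 156.7 M [[-0.918, 0.396, -0.0], [0.396, 0.918, -0.0], [0.0, -0.0, -1.0]]
shift [-1.742 -1.036  0.002] max 1.74 turn 1.388 F [-0.6  1.  -0. ]
```

Emit:
step_arm --pt "-1 -0.6 0 0.6 0" --pt "-1 -0.6 0 0.6 0" --pt "-1 -0.6 0 0.6 0" --pt "-1 -0.6 0 0.6 0" --pt "-1 -0.6 0 0.6 0"

```text
t: 0.82
ee_pos: [340.8, 480.4, 231.5]
eef_rot: [0.0, 0.497, 0.868, -0.0]
ft_force: [-0.3, 0.2, 0.4]
gripper_width: 0.296
grasp_force: 0.0
```

```bash
python3 go.py 430 300 231 73.4
```

```text
t 0.82 pos [340.8 480.4 231.5] yaw 120.4 M [[-0.505, 0.863, 0.0], [0.863, 0.505, -0.001], [-0.001, -0.0, -1.0]]
shift [-1.672 -0.119  0.005] max 1.67 turn 0.783 F [-0.3  0.2  0.4]
```

Emit:
step_arm --pt "-1 -0.2 0 0.78 0" --pt "-1 -0.2 0 0.78 0" --pt "-1 -0.2 0 0.78 0" --pt "-1 -0.2 0 0.78 0" --pt "-1 -0.2 0 0.78 0" --pt "-1 -0.2 0 0.78 0" --pt "-1 -0.2 0 0.78 0"

```text
t: 1.4
ee_pos: [380.2, 367.7, 231.5]
eef_rot: [-0.0, 0.801, 0.599, 0.0]
ft_force: [0.2, 0.1, 0.1]
gripper_width: -0.003
grasp_force: 0.0
```

```bash
python3 go.py 462 -185 200 73.4
```

```text
t 1.40 pos [380.2 367.7 231.5] yaw 73.6 M [[0.282, 0.959, 0.0], [0.959, -0.282, 0.0], [0.0, 0.0, -1.0]]
shift [-4.227  1.954  0.261] max 4.23 turn 0.004 F [0.2 0.1 0.1]
```

Emit:
step_arm --pt "-1 1 0 0 0" --pt "-1 1 0 0 0" --pt "-1 1 0 0 0" --pt "-1 1 0 0 0" --pt "-1 1 0 0 0"

```text
t: 1.82
ee_pos: [465.1, 214.9, 231.5]
eef_rot: [0.001, 0.799, 0.601, 0.0]
ft_force: [1.2, 0.5, -0.1]
gripper_width: 0.002
grasp_force: 0.0
```

Emit:
step_arm --pt "-1 0.7 0 0 0" --pt "-1 0.7 0 0 0" --pt "-1 0.7 0 0 0" --pt "-1 0.7 0 0 0" --pt "-1 0.7 0 0 0"

```text
t: 2.23
ee_pos: [511.6, 77.6, 231.4]
eef_rot: [0.001, 0.799, 0.601, 0.0]
ft_force: [0.2, 0.2, -0.3]
gripper_width: -0.003
grasp_force: 0.0
```

Emit:
step_arm --pt "-1 0.2 0 0 0" --pt "-1 0.2 0 0 0" --pt "-1 0.2 0 0 0" --pt "-1 0.2 0 0 0" --pt "-1 0.2 0 0 0"

```text
t: 2.65
ee_pos: [500.2, -42.0, 231.4]
eef_rot: [0.0, 0.799, 0.601, 0.0]
ft_force: [0.1, 0.7, 0.7]
gripper_width: -0.004
grasp_force: 0.0
```

```bash
python3 go.py 462 -185 200 73.4
```

```text
t 2.65 pos [500.2 -42.  231.4] yaw 73.9 M [[0.277, 0.961, 0.0], [0.961, -0.277, 0.0], [0.0, 0.0, -1.0]]
shift [-1.233  0.024  0.261] max 1.23 turn 0.008 F [0.1 0.7 0.7]
```

Emit:
step_arm --pt "-1 0.02 0 0 0" --pt "-1 0.02 0 0 0" --pt "-1 0.02 0 0 0" --pt "-1 0.02 0 0 0"

```text
t: 2.98
ee_pos: [469.1, -160.1, 231.4]
eef_rot: [0.001, 0.799, 0.602, -0.0]
ft_force: [0.2, 0.3, -0.3]
gripper_width: -0.002
grasp_force: 0.0
```

Emit:
step_arm --pt "-0.3 0 0 0 0" --pt "-0.3 0 0.4 0 0" --pt "-0.3 0 0.8 0 0" --pt "-0.3 0 1 0 0" --pt "-0.3 0 1 0 0" --pt "-0.3 0 1 0 0"

```text
t: 3.48
ee_pos: [459.3, -189.8, 110.6]
eef_rot: [-0.002, 0.798, 0.603, -0.001]
ft_force: [0.2, -0.4, 0.8]
gripper_width: -0.002
grasp_force: 0.0
```

```bash
python3 go.py 467 -168 93 73.4; python3 -c "
from h import *
s=cap('scene');c=cv2.cvtColor(s['color'],cv2.COLOR_RGB2BGR)[120:270,130:330];cv2.imwrite('pics/s2.png',cv2.resize(c,None,fx=4,fy=4))"
```

```text
t 3.48 pos [ 459.3 -189.8  110.6] yaw 74.1 M [[0.273, 0.962, -0.004], [0.962, -0.273, 0.002], [0.001, -0.004, -1.0]]
shift [0.192 0.013 0.147] max 0.19 turn 0.012 F [ 0.2 -0.4  0.8]
```

View pics/s2.png

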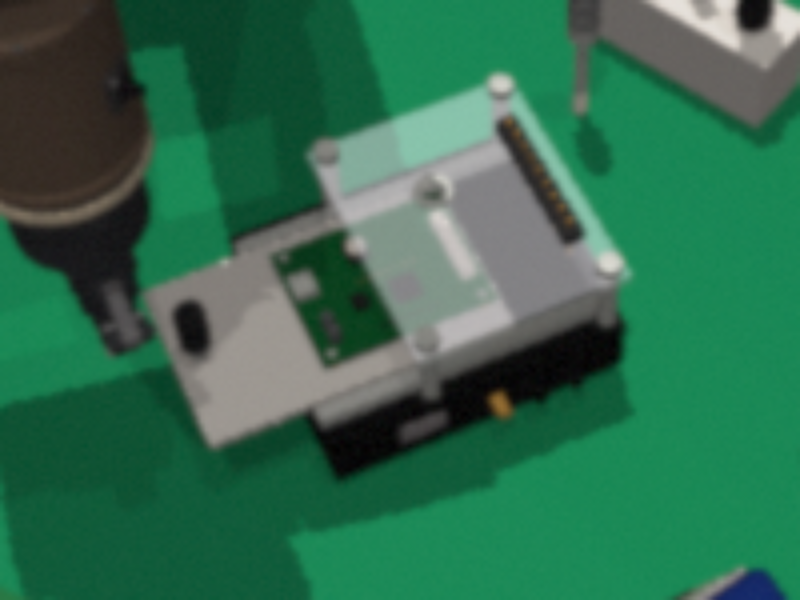

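Emit:
step_arm --pt "0 0 0.15 0 0" --pt "0.1 0 0.15 0 0" --pt "0.17 0 0.15 0 0" --pt "0.24 0 0.15 0 0" --pt "0.31 0.0 0.15 0 0" --pt "0.38 0 0.15 0 0" --pt "0.45 0.01 0.15 0 0" --pt "0.52 0.01 0.15 0 0" --pt "0.56 0.01 0.15 0 0" --pt "0.56 0.01 0.15 0 0"

```text
t: 4.37
ee_pos: [479.7, -126.0, 93.3]
eef_rot: [-0.0, 0.798, 0.603, 0.0]
ft_force: [-0.3, -0.4, 0.3]
gripper_width: -0.003
grasp_force: 0.0
```

```bash
python3 go.py 481.8 -118.7 93 73.4
```

```text
t 4.37 pos [ 479.7 -126.    93.3] yaw 74.1 M [[0.273, 0.962, -0.0], [0.962, -0.273, 0.0], [0.0, -0.0, -1.0]]
shift [ 0.063 -0.     0.002] max 0.06 turn 0.012 F [-0.3 -0.4  0.3]
```

Emit:
step_arm --pt "0.02 0 0 0 0" --pt "0.04 0 0 0 0" --pt "0.05 0 0 0 0"

```text
t: 4.62
ee_pos: [481.1, -121.3, 93.2]
eef_rot: [-0.0, 0.798, 0.602, -0.0]
ft_force: [-1.2, -3.2, 0.5]
gripper_width: -0.0
grasp_force: 1.0
```

Emit:
step_arm --pt "0.015 0 0 0 0" --pt "0.025 0 0 0 0"

```text
t: 4.78
ee_pos: [481.9, -118.7, 93.3]
eef_rot: [0.0, 0.798, 0.602, -0.0]
ft_force: [-7.1, -21.3, 1.1]
gripper_width: 0.002
grasp_force: 11.4
```

Emit:
step_arm --pt "0.005 0 0 0 0" --pt "0.005 0 0 0 0" --pt "0.005 0 0 0 0"

```text
t: 5.03
ee_pos: [481.8, -118.9, 93.3]
eef_rot: [0.0, 0.798, 0.603, -0.001]
ft_force: [-3.5, -15.5, 0.4]
gripper_width: 0.001
grasp_force: 8.2
```

Emit:
step_arm --pt "-0.1 0 0 0 0" --pt "-0.3 0 0 0 0" --pt "-0.3 0 -1 0 0" --pt "-0.3 0 -1 0 0.5" --pt "-0.3 0 -1 0 0.5" --pt "-0.3 0 -1 0 0.5"

```text
t: 5.53
ee_pos: [475.1, -154.1, 219.5]
eef_rot: [0.004, 0.798, 0.602, 0.002]
ft_force: [1.9, -0.5, 0.7]
gripper_width: 0.418
grasp_force: 0.0
```

```bash
python3 go.py 470 281 270 187.6; python3 -c "
from h import *
s=cap('scene');c=cv2.cvtColor(s['color'],cv2.COLOR_RGB2BGR)[60:240,160:350];cv2.imwrite('pics/s3.png',cv2.resize(c,None,fx=3.3,fy=3.3,interpolation=cv2.INTER_CUBIC))"
```

```text
t 5.53 pos [ 475.1 -154.1  219.5] yaw 74.1 M [[0.275, 0.961, 0.008], [0.962, -0.275, -0.003], [-0.001, 0.009, -1.0]]
shift [ 3.475 -1.034 -0.432] max 3.47 turn -1.892 F [ 1.9 -0.5  0.7]
```

View pics/s3.png

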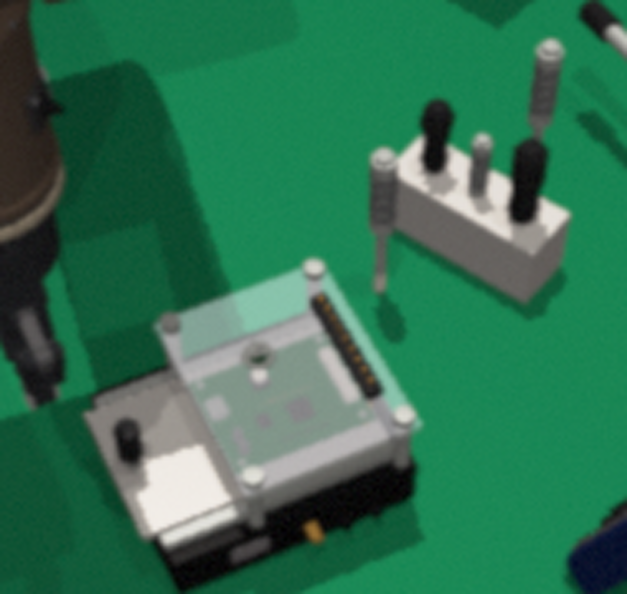

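Emit:
step_arm --pt "0.3 -0.1 -0.43 -0.63 0.5" --pt "1 -0.3 -0.43 -0.63 0.5" --pt "1 -0.3 -0.43 -0.63 0.5" --pt "1 -0.3 -0.43 -0.63 0.5" --pt "1 -0.3 -0.43 -0.63 0.5" --pt "1 -0.3 -0.43 -0.63 0.5"

```text
t: 6.08
ee_pos: [470.1, -26.0, 264.4]
eef_rot: [-0.0, 0.556, 0.831, -0.0]
ft_force: [0.3, 0.1, 0.3]
gripper_width: 0.504
grasp_force: 0.0
```

Emit:
step_arm --pt "0.97 0.39 0 -0.63 0.5" --pt "0.97 0.39 0 -0.63 0.5" --pt "0.97 0.39 0 -0.63 0.5" --pt "0.97 0.39 0 -0.63 0.5" --pt "0.97 0.39 0 -0.63 0.5" --pt "0.97 0.39 0 -0.63 0.5"

```text
t: 6.58
ee_pos: [470.0, 99.0, 263.9]
eef_rot: [-0.001, 0.257, 0.967, -0.0]
ft_force: [0.1, -0.4, -0.2]
gripper_width: 0.5
grasp_force: 0.0
```

Emit:
step_arm --pt "0.58 1 0 -0.63 0.5" --pt "0.58 1 0 -0.63 0.5" --pt "0.58 1 0 -0.63 0.5" --pt "0.58 1 0 -0.63 0.5" --pt "0.58 1 0 -0.63 0.5" --pt "0.58 1 0 -0.63 0.5"

```text
t: 7.08
ee_pos: [470.5, 237.9, 263.6]
eef_rot: [-0.001, -0.07, 0.998, -0.0]
ft_force: [0.1, -0.2, -0.5]
gripper_width: 0.499
grasp_force: 0.0
```

```bash
python3 go.py 470 281 200 187.6; python3 -c "
from h import *
s=cap('scene')
print('button',onz(s,*S(259,374),88),'knob',onz(s,*S(127,427),118))
t=cap('top')
for n,d in(('s',s),('t',t)):
  for z in (129,65): print(n,z,proj(d,[470,281,z]))
c=cv2.cvtColor(s['color'],cv2.COLOR_RGB2BGR)[60:180,260:350];c=cv2.resize(c,None,fx=4,fy=4,interpolation=cv2.INTER_CUBIC)
e=cv2.cvtColor(t['color'],cv2.COLOR_RGB2BGR)[190:280,110:210];e=cv2.resize(e,None,fx=4,fy=4,interpolation=cv2.INTER_CUBIC)
o=np.zeros((480,760,3),np.uint8);o[:480,:360]=c;o[:360,360:760]=e;cv2.imwrite('pics/m4.png',o)"
```

```text
t 7.08 pos [470.5 237.9 263.6] yaw -171.9 M [[-0.99, -0.14, -0.002], [-0.14, 0.99, -0.0], [0.002, -0.0, -1.0]]
shift [-0.047  0.356  0.53 ] max 0.53 turn 0.008 F [ 0.1 -0.2 -0.5]
button [499.24910771  16.89106648  88.        ] knob [487.36744339 -97.44651045 118.        ]
s 129 [305.43485216 102.69664628]
s 65 [303.61261714 118.95177041]
t 129 [157.419169   236.95915677]
t 65 [162.83329696 236.55597048]
```

View pics/m4.png

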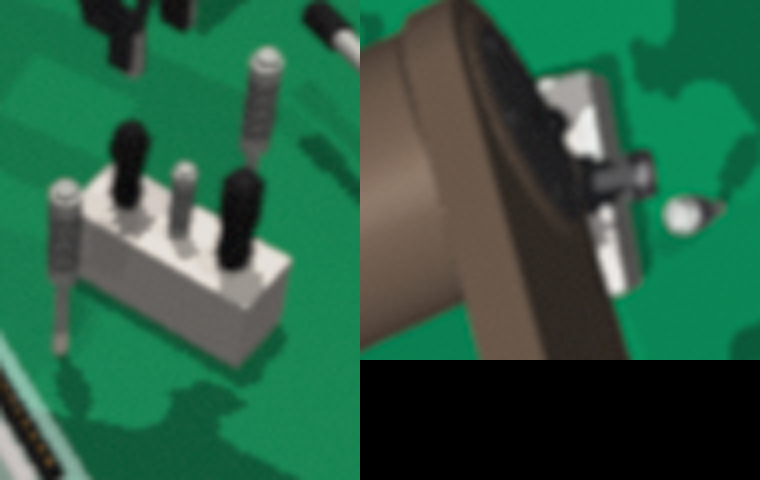

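Emit:
step_arm --pt "-0.05 0.36 0 0 0.5" --pt "-0.05 0.36 0.3 0 0.5" --pt "-0.05 0.36 0.6 0 0.5" --pt "-0.05 0.36 0.8 0 0.5" --pt "-0.05 0.36 0.8 0 0.5"

```text
t: 7.6
ee_pos: [468.6, 278.8, 164.1]
eef_rot: [-0.004, -0.064, 0.998, -0.002]
ft_force: [-1.5, -0.1, -0.1]
gripper_width: 0.497
grasp_force: 0.0
```

```bash
python3 go.py 470.3 281.5 86 187.6
```

```text
t 7.60 pos [468.6 278.8 164.1] yaw -172.7 M [[-0.992, -0.128, -0.007], [-0.128, 0.992, -0.004], [0.007, -0.003, -1.0]]
shift [-0.021  0.022  0.651] max 0.65 turn -0.004 F [-1.5 -0.1 -0.1]
```

Emit:
step_arm --pt "0 0 0 0 0.5" --pt "0 0 0.05 0 0.5"

```text
t: 7.77
ee_pos: [472.8, 280.9, 164.7]
eef_rot: [0.001, -0.064, 0.998, 0.001]
ft_force: [0.0, -0.0, 0.5]
gripper_width: 0.504
grasp_force: 0.0
```

```bash
python3 go.py 470.3 281.5 86 187.6
```

```text
t 7.77 pos [472.8 280.9 164.7] yaw -172.6 M [[-0.992, -0.129, 0.002], [-0.129, 0.992, 0.001], [-0.002, 0.001, -1.0]]
shift [0.021 0.007 0.656] max 0.66 turn -0.003 F [ 0.  -0.   0.5]
```

Emit:
step_arm --pt "0.015 0.005 0.15 0 0.5" --pt "0.015 0.005 0.3 0 0.5" --pt "0.015 0.005 0.45 0 0.5" --pt "0.015 0.005 0.6 0 0.5" --pt "0.015 0.005 0.63 0 0.5" --pt "0.015 0.005 0.63 0 0.5"

```text
t: 8.27
ee_pos: [469.9, 280.9, 87.6]
eef_rot: [-0.0, -0.065, 0.998, -0.0]
ft_force: [0.2, 0.1, 0.0]
gripper_width: 0.498
grasp_force: 0.0
```

Emit:
step_arm --pt "0 0 0 0 0" --pt "0 0 0 0 0" --pt "0 0 0 0 0" --pt "0 0 0 0 0" --pt "0 0 0 0 0" --pt "0 0 0 0 0"

```text
t: 8.77
ee_pos: [470.5, 282.1, 88.8]
eef_rot: [0.001, -0.065, 0.998, 0.001]
ft_force: [-2.6, 5.8, 4.4]
gripper_width: 0.17
grasp_force: 58.2
```

```bash
python3 go.py 470.3 281.5 270 187.6
```

```text
t 8.77 pos [470.5 282.1  88.8] yaw -172.5 M [[-0.992, -0.13, 0.002], [-0.13, 0.992, 0.002], [-0.003, 0.002, -1.0]]
shift [-0.002 -0.002 -1.51 ] max 1.51 turn -0.002 F [-2.6  5.8  4.4]
```

Emit:
step_arm --pt "0 0 -0.1 0 0" --pt "0 0 -0.25 0 0" --pt "0 0 -0.4 0 0" --pt "0 0 -0.6 0 0" --pt "0 0 -0.8 0 0" --pt "0 0 -1 0 0" --pt "0 0 -1 0 0"

```text
t: 9.35
ee_pos: [471.8, 282.2, 212.7]
eef_rot: [0.003, -0.065, 0.998, 0.002]
ft_force: [1.0, 1.2, 1.0]
gripper_width: 0.17
grasp_force: 58.5
```

Emit:
step_arm --pt "0 0 -0.2 0 0" --pt "0 0 -0.4 0 0" --pt "0 0 -0.57 0 0" --pt "0 0 -0.57 0 0" --pt "0 0 -0.57 0 0"

```text
t: 9.77
ee_pos: [470.1, 281.3, 277.1]
eef_rot: [0.001, -0.065, 0.998, 0.001]
ft_force: [-0.4, -0.0, -1.0]
gripper_width: 0.173
grasp_force: 58.5
```

```bash
python3 go.py 499.5 17.2 270 187.6; python3 -c "
from h import *
s=cap('scene')
p=bot.get_obs()['ee_pos']
print('tcp',proj(s,p)-[200,0],'tip',proj(s,p-[0,0,82])-[200,0])
c=cv2.cvtColor(s['color'],cv2.COLOR_RGB2BGR)[0:150,200:400];c=cv2.resize(c,None,fx=4,fy=4,interpolation=cv2.INTER_CUBIC)
cv2.imwrite('pics/m5.png',c)"
```

```text
t 9.77 pos [470.1 281.3 277.1] yaw -172.5 M [[-0.991, -0.13, 0.003], [-0.13, 0.991, 0.001], [-0.003, 0.001, -1.0]]
shift [ 0.044 -2.214  0.057] max 2.21 turn -0.002 F [-0.4 -0.  -1. ]
tcp [110.09602925  59.69331009] tip [107.30418529  84.67589373]
```

View pics/m5.png

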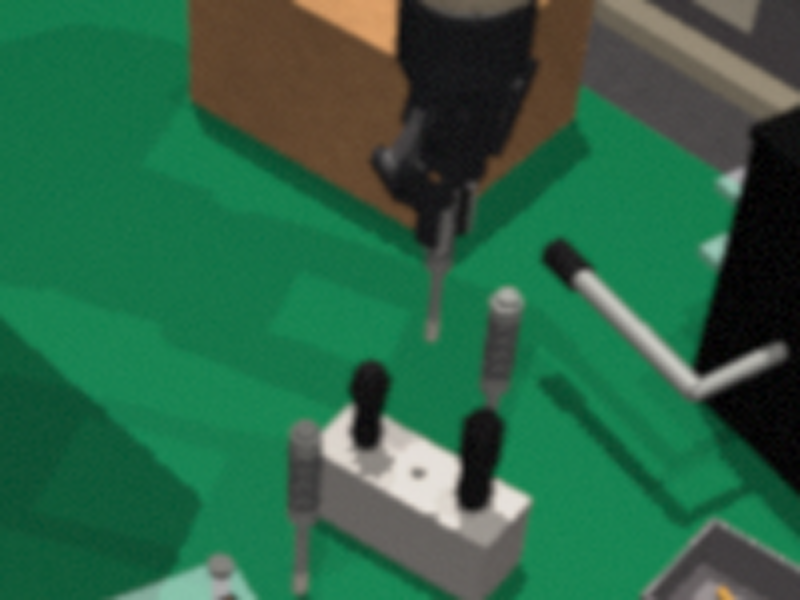

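Emit:
step_arm --pt "0.02 -0.3 0 0 0" --pt "0.02 -0.6 0 0 0" --pt "0.02 -0.9 0 0 0" --pt "0.02 -1 0 0 0" --pt "0.02 -1 0 0 0"

```text
t: 10.23
ee_pos: [482.5, 159.0, 274.8]
eef_rot: [-0.001, -0.064, 0.998, -0.0]
ft_force: [0.8, 0.5, -0.7]
gripper_width: 0.166
grasp_force: 58.6
```

Emit:
step_arm --pt "0.02 -0.3 0 0 0" --pt "0.02 -0.6 0 0 0" --pt "0.02 -0.9 0 0 0" --pt "0.02 -1 0 0 0" --pt "0.02 -1 0 0 0"

```text
t: 10.65
ee_pos: [496.1, 40.5, 275.0]
eef_rot: [-0.0, -0.064, 0.998, -0.0]
ft_force: [0.3, 0.3, -0.9]
gripper_width: 0.171
grasp_force: 58.7
```

Emit:
step_arm --pt "0 -0.1 0.1 0 0" --pt "0 -0.2 0.3 0 0" --pt "0 -0.2 0.45 0 0" --pt "0 -0.2 0.45 0 0" --pt "0 -0.2 0.45 0 0"

```text
t: 11.07
ee_pos: [498.5, 19.6, 221.0]
eef_rot: [-0.001, -0.065, 0.998, 0.0]
ft_force: [-0.1, 0.6, -0.6]
gripper_width: 0.171
grasp_force: 58.7
```

```bash
python3 go.py 499.5 17.2 205 187.6; python3 -c "
from h import *
s=cap('scene');t=cap('top')
p=bot.get_obs()['ee_pos']
print('tip scene',(proj(s,p-[0,0,82])-[200,100])*6,'ring',(proj(s,[499.5,17.2,113])-[200,100])*6)
c=cv2.cvtColor(s['color'],cv2.COLOR_RGB2BGR)[100:190,200:300];c=cv2.resize(c,None,fx=6,fy=6,interpolation=cv2.INTER_CUBIC)
cv2.imwrite('pics/m6.png',c)"
```

```text
t 11.07 pos [498.5  19.6 221. ] yaw -172.5 M [[-0.991, -0.131, -0.003], [-0.131, 0.991, 0.0], [0.002, 0.001, -1.0]]
shift [-0.006 -0.021  0.133] max 0.13 turn -0.002 F [-0.1  0.6 -0.6]
tip scene [229.5927711  359.14187695] ring [227.60030801 402.39351248]
```

View pics/m6.png

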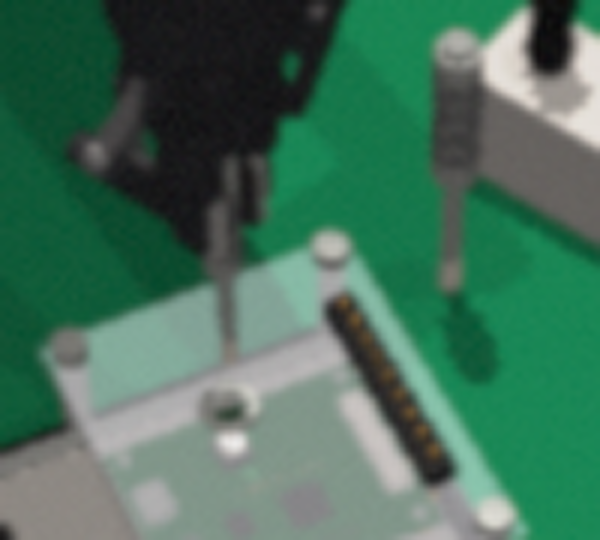

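Emit:
step_arm --pt "-0.005 -0.02 0 0 0" --pt "-0.005 -0.02 0.05 0 0" --pt "-0.005 -0.02 0.12 0 0" --pt "-0.005 -0.02 0.12 0 0" --pt "-0.005 -0.02 0.12 0 0"

```text
t: 11.58
ee_pos: [499.6, 16.3, 206.8]
eef_rot: [-0.001, -0.065, 0.998, 0.0]
ft_force: [-0.3, -0.1, -0.4]
gripper_width: 0.172
grasp_force: 58.7
```

```bash
python3 go.py 499.5 17.2 175 187.6
```

```text
t 11.58 pos [499.6  16.3 206.8] yaw -172.5 M [[-0.991, -0.13, -0.001], [-0.13, 0.991, 0.0], [0.001, 0.0, -1.0]]
shift [-0.     0.007  0.265] max 0.26 turn -0.002 F [-0.3 -0.1 -0.4]
```

Emit:
step_arm --pt "0 0.007 0.05 0 0" --pt "0 0.007 0.1 0 0" --pt "0 0.007 0.15 0 0" --pt "0 0.007 0.2 0 0" --pt "0 0.007 0.26 0 0" --pt "0 0.007 0.26 0 0" --pt "0 0.007 0.26 0 0"

```text
t: 12.17
ee_pos: [499.6, 17.1, 175.6]
eef_rot: [-0.001, -0.065, 0.998, 0.0]
ft_force: [0.8, -0.2, -0.7]
gripper_width: 0.168
grasp_force: 58.7
```

Emit:
step_arm --pt "0 0 0.01 0 0" --pt "0 0 0.02 0 0" --pt "0 0 0.03 0 0" --pt "0 0 0.03 0 0" --pt "0 0 0.03 0 0"

```text
t: 12.58
ee_pos: [500.0, 17.1, 172.6]
eef_rot: [0.0, -0.065, 0.998, 0.0]
ft_force: [0.1, -1.2, -1.3]
gripper_width: 0.167
grasp_force: 58.7
```

Emit:
step_arm --pt "0 0 0.01 0 0" --pt "0 0 0.02 0 0" --pt "0 0 0.02 0 0" --pt "0 0 0.02 0 0"

```text
t: 12.92
ee_pos: [500.1, 17.1, 170.1]
eef_rot: [0.0, -0.065, 0.998, -0.0]
ft_force: [0.8, -0.3, 1.3]
gripper_width: 0.172
grasp_force: 58.9
```

Emit:
step_arm --pt "0 0 0.01 0 0" --pt "0 0 0.01 0 0" --pt "0 0 0.01 0 0"

```text
t: 13.17
ee_pos: [500.1, 17.1, 168.9]
eef_rot: [0.0, -0.065, 0.998, -0.0]
ft_force: [-0.6, -0.1, 2.4]
gripper_width: 0.172
grasp_force: 59.0
```

Emit:
step_arm --pt "0 0 0.01 0 0" --pt "0 0 0.01 0 0" --pt "0 0 0.01 0 0"

```text
t: 13.42
ee_pos: [500.1, 17.1, 167.8]
eef_rot: [0.0, -0.065, 0.998, -0.0]
ft_force: [0.0, -0.0, 3.5]
gripper_width: 0.173
grasp_force: 59.3
```

Emit:
step_arm --pt "0 0 0.005 0 0" --pt "0 0 0.005 0 0" --pt "0 0 0.005 0 0"

```text
t: 13.67
ee_pos: [500.3, 17.1, 167.5]
eef_rot: [0.0, -0.065, 0.998, -0.0]
ft_force: [-2.2, 0.5, 11.3]
gripper_width: 0.17
grasp_force: 60.2
```

Emit:
step_arm --pt "0 0 0.005 0 0" --pt "0 0 0.005 0 0" --pt "0 0 0.005 0 0"

```text
t: 13.92
ee_pos: [500.7, 17.2, 167.4]
eef_rot: [0.001, -0.065, 0.998, -0.0]
ft_force: [-1.9, 0.3, 19.7]
gripper_width: 0.169
grasp_force: 61.3
```

Emit:
step_arm --pt "0 0 -0.005 0 0" --pt "0 0 -0.005 0 0" --pt "0 0 -0.005 0 0" --pt "0 0 -0.005 0 0" --pt "0 0 -0.005 0 0"

```text
t: 14.33
ee_pos: [500.3, 17.2, 167.5]
eef_rot: [0.0, -0.065, 0.998, -0.0]
ft_force: [-0.7, 0.6, 12.5]
gripper_width: 0.172
grasp_force: 59.7
```

```bash
python3 go.py 499.5 17.2 167.5 187.6; python3 -c "
from h import *
s=cap('scene');c=cv2.cvtColor(s['color'],cv2.COLOR_RGB2BGR)[100:220,150:310];cv2.imwrite('pics/m7.png',cv2.resize(c,None,fx=5,fy=5,interpolation=cv2.INTER_CUBIC))"
```

```text
t 14.33 pos [500.3  17.2 167.5] yaw -172.5 M [[-0.991, -0.13, 0.001], [-0.13, 0.991, 0.0], [-0.001, -0.0, -1.0]]
shift [0.007 0.001 0.   ] max 0.01 turn -0.002 F [-0.7  0.6 12.5]
```

View pics/m7.png

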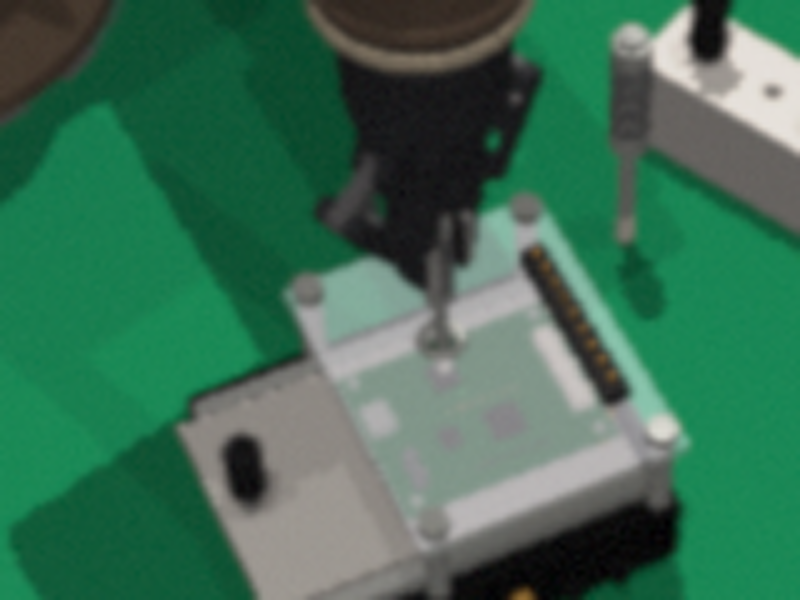

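The stylus passes through the ring at about (437,340) in the crop, and the tray is still home. The spring ramp, followed by the hard stop and about 12 N of force, shows the button is fully down.

```bash
python3 -c "
from h import *
print(order.finish_job())"
```

```text
the job is handed in; nothing more can be done
None
```

I handed the job in with the tray fully home and the gripper still holding the stylus through the access hole, pressing the reset button to its stop at about 12 N; the hand-in call gave no pass or fail result.

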